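# Shut and lock the service cover of the lamp supply unit

### The job

The service cover of the grey lamp supply unit stands ajar: push it down with your fingertips until it is fully shut, and only then set a fingertip in the slot of the round cam fastener on it and turn the fastener clockwise (seen from above) a quarter turn to its stop, so that the cover is locked. Nothing is to be gripped: do not lift the cover further open, and leave everything else on the bench and on the unit where it stands. Finish with the hand clear.

Things in the scene. Friction and masses are not known exactly. Their poses are not given: they have to be found in the camera images.
- unit: Grey lamp supply unit, 290 (x) x 250 (y) x 78 mm high, fixed. Origin: centre of its underside, at bench level; z up. Its -x side, with three round sockets, is the front, roughly towards the robot. White-painted cover 220 x 240 x 8 mm at x = -140 to 80 mm; hinge axis along y at x = 80, z = 70 mm. Shut, its top is level at z = 78 mm, flush with the fixed rear deck (x = 81 to 145).
- cover (a joint): Hinge angle of the cover, rad: 0 = fully shut (hard stop), grows as its front edge rises; starts ajar at 0.18 to 0.42. Friction holds it at any angle; 2 to 3 N straight down at the front edge pushes it shut, and it stays shut when let go.
- cover_edge (a point): Point on the cover's upper face, on its middle line, 20 mm in from the free front edge, 200 mm from the hinge axis: a good place to push. The bare strip here is 45 mm deep, between front edge and collar. Moves with the cover; z out of its upper face. Cover shut: at x = -120, y = 0, z = 78 mm of the unit.
- cam (a joint): Turn of the fastener, rad: 0 = open, slot front to back (along the unit's x); grows clockwise seen from above; pi/2 = locked, hard stop, slot side to side, in line with two short dark bars on the cover. Starts at 0 to 0.25. Friction 0.12 Nm (6 N on a finger 20 mm off the axis); stays where left. Its tongue swings under a keeper, so shut the cover before turning.
- slot_floor (a point): Centre of the slot's floor, on the fastener's axis; x along the slot, z out of the cover. The slot is a straight pocket 80 mm long, 38 mm wide, 15 mm deep, closed at both ends, centred on the axis of the bare aluminium disc; its floor is dark. Cover shut: at x = -40, y = 0, z = 81 mm of the unit.
- disc_top (a point): Point on the fastener's axis level with the disc's top (15 mm above the slot's floor; 18 mm above the cover; z = 96 mm of the unit when shut). Disc 96 mm diameter, in a fixed steel collar of 110 mm, equally high (1 mm). Shut fingers at the slot's centre may spin idle: push on its long side 15 to 25 mm off the axis and carry round, or stand slightly spread fingers along it and twist.
- cube: Bystander: concrete test cube, 70 mm, 0.75 kg; origin at the centre of its underside.
- barrel: Bystander: black lens barrel standing upright, 52 mm diameter, 62 mm high; origin at the centre of its underside.
- jar: Bystander: capped jar, 56 mm diameter, 75 mm high; origin at the centre of its underside.
- core: Bystander: plaster test cylinder standing upright, 50 mm diameter, 60 mm high; origin at the centre of its underside.
- filter: Bystander: dark steel filter ring, 52 mm outside diameter, 8 mm high, lying on the unit's rear deck; origin at the centre of its underside.
- driver: Bystander: screwdriver 170 mm long lying on the bench in front of the unit; not needed.
- gauge: Bystander: steel gauge block 25 x 60 x 12 mm lying on the bench; origin at the centre of its underside.

How it is judged:
On the way, in this order (a step that is already met when the one before it is completed fails the run):
1. the cover is pushed fully shut with the fastener still open (value of joint cover below 0.025 rad and value of joint cam below 0.6 rad), for 0.2 s.
2. the fastener is turned clockwise to its stop with the cover shut (value of joint cover below 0.025 rad and value of joint cam above 1.45 rad), for 0.2 s.
At the end, for the whole second after the job is handed in: The cover is shut (hinge below 0.025 rad, 5 mm at the front edge), the fastener is locked (above 1.45 rad of 1.571) and at rest, every bystander is within 30 mm of where it stood (all of step 2 and velocity of joint cam below 0.05 rad/s and distance of each of cube, barrel, jar, core, filter, driver, gauge from where it was at the start of the episode below 0.03 m); the robot touches nothing.
It fails at once if the fastener is turned (past 0.6 rad) while the cover is not shut (value of joint cover above 0.06 rad and value of joint cam above 0.6 rad).
It fails at once if the cover is lifted further open (past 0.55 rad) (value of joint cover above 0.55 rad).
It fails at once if a bystander is moved, lifted or carried (more than 30 mm) (distance of any of cube, barrel, jar, core, filter, driver, gauge from where it was at the start of the episode above 0.03 m).
It also fails if it takes over 45 s, if anything falls off the work surface, if the arm or the gripper's body presses on something with over 40 N, if the wrist force passes 120 N, or if a joint passes its speed limit or range.

### The arm

A 6-joint arm with a two-finger parallel gripper is mounted at the origin on the work surface. World frame = base frame: x ahead of the robot, y to its left, z up, the work surface at z = 0. Lengths are in m, angles in rad, forces in N, time in s.
With the tool pointing down it reaches from about 0.35 to 0.85 m from the base axis. Payload 8.1 kg.
Tool frame: the origin (TCP) lies between the finger pads; the fingertips stand 11 mm ahead of it and the grasp point (between the pads) lies 8 mm behind it; y points along the fingers, x is the direction in which the jaws open and shut, and the axes are right-handed (so a half turn about y gives the same grasp; the last joint's range is limited). The gripper opens to 93 mm and grips with 3 to 60 N. Pads are 15 mm wide; open, the fingers measure 128 mm over their backs; the gripper's body (75 mm by 188 mm) begins 65 mm behind the grasp point.
Start: joints at [-1.244, 0.13, 1.488, -0, 1.523, -0.085], TCP at [0.24, -0.55, 0.23] pointing down, gripper open.
Joint ranges: [-2.96, 2.96], [-0.89, 2.26], [0.02, 2.5], [-1.34, 4.48], [0, 2.73], [-2.66, 2.66]. Speed limits (rad/s): [2.39, 2.39, 2.79, 3.14, 3.14, 3.14].

### API

Orientations are given as a rotation vector (axis times angle).
In Python, from plant import readout, optics, robot gives the robot as it stands.
- The arm moves only by the shell command python3 -m creep 'ROWS' [FORCE]. ROWS is JSON, a list that holds one entry, the list of rows, each a list of 7 numbers: the closure, from 0 (fully open) to 1 (shut), then the shift along the tool's x, y, z in cm, then the turn, a rotation vector about the tool's x, y, z in degrees. In form: [[[grip, x, y, z, wx, wy, wz], ...]]. A call has exactly 8 rows; each row shifts and turns the pose as measured when the row begins, along the tool's axes as they then stand; what a row does not reach is not made up. A row lasts 1/10 s, in which the tool goes at most 50 mm and 8.59 degrees, less where a joint would pass 70% of its speed; a pose out of reach is approached as far as the arm can. A call is refused whole if a number of a shift passes 5 or a number of a turn 8.59, either way. A call with a gripper value outside its range is refused whole. The fingers move at their own pace and stop on an object; FORCE is the grip in N (left out, the last holds). Time passes only in rows, so rows that do not move let the fingers close, or fill a call up. It gives the time, the measured TCP pose, the force and the opening at its end, in the units of the state.
- readout.read_state(): the state, without advancing time (a new reading comes with each control period).
- optics.read_camera(name): name is "side" or "top"; returns a dict with "frame" (420x560x3 uint8, red, green, blue), "depth" (420x560 float32, m along the optical axis (not along the pixel's ray), 0 where there is no reading), "intrinsics" (3x3 intrinsics, pixels), "R" (3x3) and "t" (3): a world point X has camera coordinates R X + t. Camera axes: x right, y down, z forward; pixel columns grow to the right and rows downward; lengths in m; the calibration is good to about 2 mm. A picture is of the moment at which its call begins.
- robot.close_job(): hands the job in, once; it reports no verdict.
The state is a dict: "t": time; "q": joint angles; "dq": joint speeds; "joint_torque": joint torques, N m; "tool_pos": TCP position; "orientation": TCP orientation; "force": force on the tool from outside, world axes, zero at the start; "wrist_torque": the same for the moment, N m; "opening": finger opening in m.
Only numpy, scipy, OpenCV 4.12 (cv2) and the standard library are available. Lean on these libraries where they do the work, as an engineer would, in place of code of your own. Each camera call takes 0.05 s, during which the arm holds its last target. There are 200 camera calls.

## Working session

There is one attempt and no reset: what is moved stays moved. The work goes in short steps, Python scripts to look and compute and a shell command to move; the robot and the scene stay as the last step left them, time stands still between calls to the robot, and variables do not carry over. Pictures are saved under pics/ and viewed, about 8 in all and at most 12, crops included, and the job is handed in when it is done.

```bash
mkdir -p pics; ls
cat > h.py <<'E'
import numpy as np,cv2
from scipy.spatial.transform import Rotation as Rn
from plant import readout,optics
def cam(n):
    c=optics.read_camera(n); return c
def pts(c):
    d=c["depth"];K=c["intrinsics"];v,u=np.mgrid[:d.shape[0],:d.shape[1]]
    P=np.stack([(u-K[0,2])/K[0,0]*d,(v-K[1,2])/K[1,1]*d,d],-1)
    W=(P-c["t"])@c["R"]; W[d==0]=np.nan; return W
def save(c,n): cv2.imwrite("pics/"+n,c["frame"][:,:,::-1])
E
python3 - <<'E'
from h import *
s=readout.read_state();print({k:np.round(v,3) for k,v in s.items()})
for n in("top","side"):
    c=cam(n);save(c,n+"0.png");np.savez(n+"0.npz",**c);print(n,-c["R"].T@c["t"],c["R"][2])
E
```

```text
pics
{'t': np.float64(0.0), 'q': array([-1.244,  0.131,  1.489,  0.   ,  1.523, -0.085]), 'dq': array([-0.   ,  0.   ,  0.001,  0.   ,  0.001, -0.001]), 'joint_torque': array([ 4.0000e-03, -5.5984e+01, -4.9176e+01,  7.7000e-02,  3.5000e-02,
       -0.0000e+00]), 'tool_pos': array([ 0.24 , -0.549,  0.229]), 'orientation': array([-1.375,  0.902, -0.899]), 'force': array([-0.792,  0.731,  0.246]), 'wrist_torque': array([ 0.052,  0.03 , -0.023]), 'opening': np.float64(0.093)}
top [0.47507784 0.03003135 1.11581191] [ 0.12594581  0.02196532 -0.99179392]
side [0.30968533 0.74054152 0.76179496] [ 0.29795443 -0.68549312 -0.66432096]
```

View pics/top0.png

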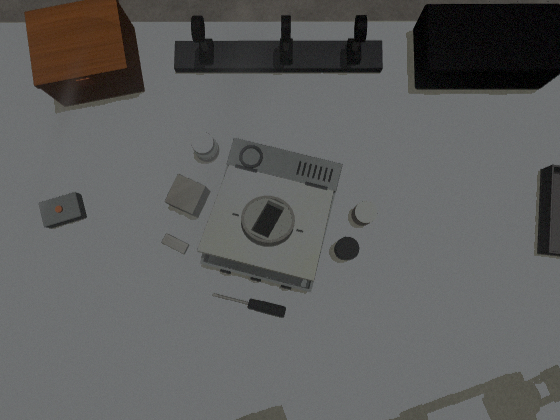

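View pics/side0.png

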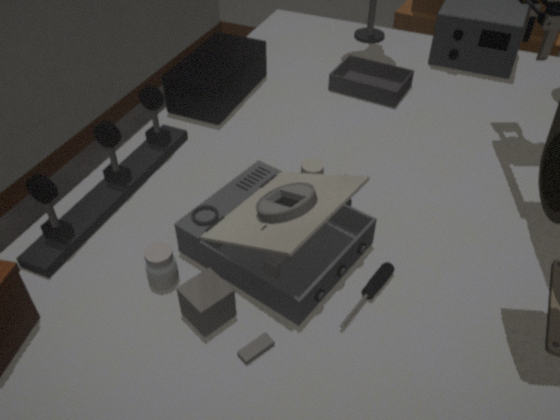

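The top view shows the unit at about (270,215), with the cover ajar and its front edge at the bottom. The slot is at (268,218), about front to back. The ring is on the rear deck at (250,156), the jar at (204,147), cube at (187,195), gauge at (175,243), core at (363,213), barrel at (346,249) and driver at (250,303). The side view confirms the cover is raised at the front.

Run:
```python
from h import *
c=dict(np.load("top0.npz"));W=pts(c);v,u=np.mgrid[:420,:560]
box=(u>190)&(u<350)&(v>130)&(v<300)
z=W[...,2]
# cover: brightest face, plane fit
g=c["frame"].mean(-1);print("g cover/deck/bench",g[260,250],g[172,275],g[330,200])
seed=(u>222)&(u<310)&(v>245)&(v<262)
def plane(P):
    m=P.mean(0);n=np.linalg.svd(P-m,full_matrices=False)[2][2];return m,n*np.sign(n[2])
m,n=plane(W[seed])
for t in(.006,.004,.003):
    sel=box&(np.abs((W-m)@n)<t)&(g>75); sel=cv2.morphologyEx(sel.astype(np.uint8),cv2.MORPH_OPEN,np.ones((3,3)))>0
    m,n=plane(W[sel])
print("n",n,"tilt",np.arccos(n[2]),"front yaw",np.arctan2(n[1],n[0])+np.pi, sel.sum())
# cover yaw by rect in plane
def rect(P):
    r=cv2.minAreaRect(P[:,:2].astype(np.float32)*1000);return r,cv2.boxPoints(r)
ex=np.array([1,0,0])-n*n[0];ex/=np.linalg.norm(ex);ey=np.cross(n,ex)
Q=np.stack([(W[sel]-m)@ex,(W[sel]-m)@ey],-1);r,b=rect(Q);print("cover rect",r)
bw=m+b[:,:1]/1000*ex+b[:,1:]/1000*ey;print(bw.round(4))
d=box&(np.abs(z-.078)<.005)&(v<200)&~sel
nl,lab,st,ce=cv2.connectedComponentsWithStats(d.astype(np.uint8));i=1+st[1:,4].argmax();print("deck",*rect(W[lab==i]),np.median(z[lab==i]))
# everything above bench
o=((z>.006)&(z<.11)&(u>155)&(u<380)&(v>125)&(v<320)).astype(np.uint8)
nl,lab,st,ce=cv2.connectedComponentsWithStats(o)
for i in range(1,nl):
    if st[i,4]>40:
        P=W[lab==i];print(st[i],np.nanmean(P,0).round(3),"zmax",np.nanpercentile(P[:,2],95).round(3))
# slot: dark in disc
s=((g<35)&(u>240)&(u<295)&(v>190)&(v<245)).astype(np.uint8);print("slot n",s.sum(),cv2.minAreaRect(np.argwhere(s)[:,::-1].astype(np.float32)))
P=W[s>0];print(np.nanmean(P,0),((P-m)@n).mean());Q=np.stack([(P-m)@ex,(P-m)@ey],-1);r=rect(Q);print(r[0]);print(m+Q.mean(0)@np.array([ex,ey]))
e=np.linalg.eigh(np.cov(Q.T));print("slot dir",(e[1][0,1]*ex+e[1][1,1]*ey))
```

```text
g cover/deck/bench 108.33333333333333 83.0 107.33333333333333Traceback (most recent call last):
  File "<stdin>", line 10, in <module>
  File "<stdin>", line 9, in plane
    u, s, vh = gufunc(a, signature=signature)
               ~~~~~~^^^^^^^^^^^^^^^^^^^^^^^^
    raise LinAlgError("SVD did not converge")
numpy.linalg.LinAlgError: SVD did not converge
```

NaNs in the depth need filtering, so I'll drop them in the fit.

```bash
cat > m.py <<'E'
from h import *
c=dict(np.load("top0.npz"));W=pts(c);v,u=np.mgrid[:420,:560]
ok=~np.isnan(W[...,2]);box=(u>190)&(u<350)&(v>130)&(v<300)
print("valid in box",ok[box].mean())
W=np.nan_to_num(W,nan=-9.);z=W[...,2];g=c["frame"].mean(-1)
def plane(P):
    m=P.mean(0);n=np.linalg.svd(P-m,full_matrices=False)[2][2];return m,n*np.sign(n[2])
def rect(P):
    r=cv2.minAreaRect(P[:,:2].astype(np.float32)*1000);return r,cv2.boxPoints(r)
m,n=plane(W[(u>222)&(u<310)&(v>245)&(v<262)&ok])
for t in(.006,.004,.003):
    sel=box&ok&(np.abs((W-m)@n)<t)&(g>90); sel=cv2.morphologyEx(sel.astype(np.uint8),cv2.MORPH_OPEN,np.ones((3,3)))>0
    m,n=plane(W[sel])
print("n",n,"tilt",np.arccos(n[2]),"dir",np.arctan2(n[1],n[0]), sel.sum())
ex=np.array([1,0,0])-n*n[0];ex/=np.linalg.norm(ex);ey=np.cross(n,ex)
Q=np.stack([(W[sel]-m)@ex,(W[sel]-m)@ey],-1);r,b=rect(Q);print("cover rect",r)
print((m+b[:,:1]/1000*ex+b[:,1:]/1000*ey).round(4))
d=box&(np.abs(z-.078)<.006)&(v<200)&(g<100)
nl,lab,st,ce=cv2.connectedComponentsWithStats(d.astype(np.uint8));i=1+st[1:,4].argmax();print("deck",*rect(W[lab==i]),np.median(z[lab==i]))
o=((z>.006)&(z<.2)&(u>155)&(u<380)&(v>125)&(v<320)).astype(np.uint8)
nl,lab,st,ce=cv2.connectedComponentsWithStats(o)
for i in range(1,nl):
    if st[i,4]>40:
        P=W[lab==i];print(st[i],P.mean(0).round(3),"zmax",np.percentile(P[:,2],95).round(3))
s=((g<35)&(u>240)&(u<295)&(v>190)&(v<245)).astype(np.uint8);print("slot n",s.sum(),cv2.minAreaRect(np.argwhere(s)[:,::-1].astype(np.float32)))
P=W[(s>0)&ok];print(P.mean(0),np.median((P-m)@n))
# cast slot pixels onto plane 9 mm above cover face
K=c["intrinsics"];C=-c["R"].T@c["t"];uv=np.argwhere(s)[:,::-1]
R=np.c_[(uv-[K[0,2],K[1,2]])/[K[0,0],K[1,1]],np.ones(len(uv))]@c["R"]
P=C+R*(((m+.003*n-C)@n)/(R@n))[:,None]
Q=np.stack([(P-m)@ex,(P-m)@ey],-1);rr=rect(Q)[0];print(rr);print("slot ctr",P.mean(0))
e=np.linalg.eigh(np.cov(Q.T));print("slot dir",(e[1][0,1]*ex+e[1][1,1]*ey))
E
python3 m.py
```

```text
valid in box 0.9963529455546872
n [ 0.99943745 -0.00657642  0.03288667] tilt 1.5379037300368361 dir -0.006580022157774371 330
cover rect ((27.83635139465332, 46.18269348144531), (322.2817077636719, 129.69976806640625), 51.28136444091797)
[[ 0.5102  0.029   0.2544]
 [ 0.5136 -0.0308  0.1393]
 [ 0.5204  0.2553 -0.0089]
 [ 0.517   0.315   0.1062]]
deck ((713.8834228515625, 42.061683654785156), (250.2260284423828, 67.57182312011719), 76.07272338867188) [[650.9773   -71.241325]
 [716.5626   -87.505196]
 [776.78955  155.36469 ]
 [711.2042   171.62857 ]] 0.07840049026319632
[192 132  27  30 613] [0.758 0.222 0.062] zmax 0.078
[  197   138   145   154 15133] [0.599 0.069 0.109] zmax 0.161
[ 165  174   45   44 1177] [0.646 0.258 0.065] zmax 0.074
[352 201  25  25 472] [ 0.609 -0.137  0.055] zmax 0.064
[162 233  27  21 278] [0.542 0.295 0.012] zmax 0.016
[334 237  25  23 458] [ 0.53  -0.097  0.06 ] zmax 0.066
[212 293  74  25 520] [0.402 0.096 0.022] zmax 0.028
slot n 444 ((267.3302307128906, 219.8388214111328), (16.162187576293945, 30.583251953125), 29.47589111328125)
[0.58470347 0.0751856  0.12642133] 0.06965873760232932
((-813.0392456054688, 108.74183654785156), (6.50981330871582, 137.264892578125), 82.662109375)
slot ctr [0.48934066 0.03632059 0.98232035]
slot dir [-0.03327847 -0.0727644   0.9967938 ]
```

```bash
cat > u.py <<'E'
from h import *
yaw=np.radians(-13.93);O=np.array([.605,.069,0]);Ru=Rn.from_euler("z",yaw).as_matrix()
def measure(c):
    W=pts(c);U=(W-O)@Ru;g=c["frame"].mean(-1);K=c["intrinsics"];C=(-c["R"].T@c["t"]-O)@Ru
    P=U[(g>80)&(np.abs(U[...,1])<.11)&(np.abs(U[...,1])>.065)&(U[...,0]>-.12)&(U[...,0]<.06)&(U[...,2]>.07)]
    k=np.polyfit(P[:,0],P[:,2],1)
    for _ in range(3):
        r=P[:,2]-np.polyval(k,P[:,0]);k=np.polyfit(*P[np.abs(r)<.006][:,[0,2]].T,1)
    th=-np.arctan(k[0]);print("n",len(P),"tilt",th,"z at hinge",np.polyval(k,.08))
    e1=np.array([np.cos(th),0,-np.sin(th)]);e2=np.array([0,1.,0]);nn=np.array([np.sin(th),0,np.cos(th)])
    H=np.array([.08,0,.07]);   # hinge; local coords a=along cover, h above hinge
    def cast(uv,h):
        R=np.c_[(uv-[K[0,2],K[1,2]])/[K[0,0],K[1,1]],np.ones(len(uv))]@c["R"]@Ru
        X=C+R*(((H+h*nn-C)@nn)/(R@nn))[:,None]
        return np.c_[(X-H)@e1,(X-H)@e2]*1000
    L=np.stack([(U-H)@e1,(U-H)@e2,(U-H)@nn],-1)
    v,u=np.mgrid[:420,:560]
    # disc/collar top: points 26 mm above hinge plane
    d=(np.abs(L[...,2]-.026)<.005)&(np.hypot(L[...,0]+.12,L[...,1])<.075)
    print("collar",cv2.minEnclosingCircle((L[d][:,:2]*1000).astype(np.float32)))
    s=(L[...,2]<.019)&(np.hypot(L[...,0]+.12,L[...,1])<.045);print("floor h",np.median(L[s][:,2]))
    q=cast(np.argwhere(s)[:,::-1],.011).astype(np.float32);r=cv2.minAreaRect(q)
    ev=np.linalg.eigh(np.cov(q.T))[1][:,1];print("slot (want -120,0)",r,"mean",q.mean(0),"cam rad",-np.arctan2(ev[1],ev[0])%np.pi)
    return th
if __name__=="__main__":
    th=measure(dict(np.load("top0.npz")))
    E=np.array([.08-.2*np.cos(th)+.008*np.sin(th),0,.07+.2*np.sin(th)+.008*np.cos(th)])
    print("edge world",Ru@E+O)
    for n,p in(("slot shut",[-.04,0,.081]),("edge shut",[-.12,0,.078])): print(n,Ru@np.array(p)+O)
    print("tool axes now\n",Rn.from_rotvec(readout.read_state()["orientation"]).as_matrix().round(3))
E
python3 u.py
```

```text
n 3527 tilt 0.408423508723943 z at hinge 0.07934123601897702
collar ((-119.8706283569336, -0.14564013481140137), 56.54288101196289)
floor h 0.01177706623301214
slot (want -120,0) ((-149.27230834960938, 2.1804027557373047), (46.932193756103516, 153.18702697753906), 87.52860260009766) mean [-115.19517     0.943497] cam rad 0.1013456162138815
edge world [0.50757958 0.09316326 0.15677458]
slot shut [0.56617638 0.07862945 0.081     ]
edge shut [0.48852913 0.09788835 0.078     ]
tool axes now
 [[ 0.4   -0.001  0.916]
 [-0.916  0.002  0.4  ]
 [-0.002 -1.     0.   ]]
```

Collar centre and radius match the given values (−120, 0; r 55), so the pose is good: cover 0.408 rad, cam about 0.1. I'm moving over the edge with the fingers shut.

```bash
python3 -m creep '[[[1,-3.4,0,3.5,0,0,0],[1,-3.4,0,3.5,0,0,0],[1,-3.4,0,3.5,0,0,0],[1,-3.4,0,3.5,0,0,0],[1,-3.4,0,3.5,0,0,0],[1,-3.4,0,3.5,0,0,0],[1,-3.4,0,3.5,0,0,0],[1,-3.4,0,3.5,0,0,0]]]' 10
cat > s.py <<'E'
import sys
from u import *
# s.py ux uy uz [xyaw_deg rel unit] : rows needed to bring fingertip there
s=readout.read_state();T=Rn.from_rotvec(s["orientation"]).as_matrix();p=s["tool_pos"]
tip=p+.011*T[:,1];print("t",s["t"],"tip unit mm",((tip-O)@Ru*1000).round(1),"x yaw unit",np.degrees(np.arctan2(T[1,0],T[0,0])-yaw).round(1),"down",T[:,1].round(3),"F",s["force"].round(1),"M",s["wrist_torque"].round(2),"open",s["opening"].round(4),"q1,6",np.degrees(s["q"][[0,5]]).round(1))
if len(sys.argv)>3:
    g=Ru@(np.array(sys.argv[1:4],float)/1000)+O;print("need tool cm",(T.T@(g-tip)*100).round(2))
E
python3 s.py -103 0 190
```

```text
t: 0.9
tool_pos: [0.3871, -0.1812, 0.2236]
orientation: [-1.368, 0.916, -0.901]
force: [0.4, -0.6, -0.8]
opening: 0.0338Traceback (most recent call last):
  File "s.py", line 5, in <module>
    tip=p+.011*T[:,1];print("t",s["t"],"tip unit mm",((tip-O)@Ru*1000).round(1),"x yaw unit",np.degrees(np.arctan2(T[1,0],T[0,0])-yaw).round(1),"down",T[:,1].round(3),"F",s["force"].round(1),"M",s["wrist_torque"].round(2),"open",s["opening"].round(4),"q1,6",np.degrees(s["q"][[0,5]]).round(1))
                                                                                                                                                                                                                                     ^^^^^^^^^^^^^^^^^^
AttributeError: 'float' object has no attribute 'round'
```

```bash
sed -i 's/s\["opening"\].round(4)/s["opening"]/' s.py; python3 s.py -103 0 190
```

```text
t 0.9 tip unit mm [-151.3 -295.2  212.6] x yaw unit -53.1 down [-0.005  0.009 -1.   ] F [ 0.4 -0.6 -0.8] M [-0.04 -0.06 -0.08] open 0.033756649723511625 q1,6 [-32.2  34.8]
need tool cm [-20.68   2.44  21.6 ]
```

```bash
python3 -m creep '[[[1,-3.4,0,3.5,0,0,0],[1,-3.4,0,3.6,0,0,0],[1,-3.4,0,3.6,0,0,0],[1,-3.4,0,3.6,0,0,0],[1,-3.4,0,3.6,0,0,0],[1,-3.4,0,3.6,0,0,0],[1,0,0,0,0,8.5,0],[1,0,0,0,0,8.5,0]]]' 10; python3 s.py -103 0 190
```

```text
t: 1.7
tool_pos: [0.5036, 0.1025, 0.2227]
orientation: [-1.255, 1.14, -1.12]
force: [0.8, -1.2, -0.7]
opening: 0.0007
t 1.7 tip unit mm [-106.5    8.1  211.7] x yaw unit -70.0 down [-0.007  0.01  -1.   ] F [ 0.8 -1.2 -0.7] M [-0.03  0.    0.  ] open 0.0006990739333726299 q1,6 [ 5.4 89.3]
need tool cm [0.91 2.16 0.07]
```

```bash
python3 -m creep '[[[1,0,0,0,0,8.5,0],[1,0,0,0,0,8.5,0],[1,0,0,0,0,4,0],[1,0,0,0,0,0,0],[1,0,0,0,0,0,0],[1,0,0,0,0,0,0],[1,0,0,0,0,0,0],[1,0,0,0,0,0,0]]]' 10; python3 s.py -103 0 175
```

```text
t: 2.5
tool_pos: [0.5018, 0.104, 0.2195]
orientation: [-1.076, 1.418, -1.391]
force: [0.6, -0.3, -0.3]
opening: 0.0005
t 2.5 tip unit mm [-108.8    9.2  208.5] x yaw unit -91.4 down [-0.013  0.009 -1.   ] F [ 0.6 -0.3 -0.3] M [0.05 0.02 0.04] open 0.0005173473795954695 q1,6 [  5.5 110.8]
need tool cm [0.92 3.33 0.65]
```

```bash
python3 -m creep '[[[1,0.9,3,0.6,0,0,0],[1,0,0.8,0,0,0,0],[1,0,0.8,0,0,0,0],[1,0,0.8,-0.1,0,0,0],[1,0,0.8,-0.2,0,0,0],[1,0,0.8,-0.2,0,0,0],[1,0,0.8,-0.2,0,0,0],[1,0,0.8,-0.2,0,0,0]]]' 10; python3 s.py -112 0 110
```

```text
t: 3.3
tool_pos: [0.4975, 0.098, 0.1345]
orientation: [-1.071, 1.411, -1.391]
force: [-0.8, -1.4, 1.9]
opening: 0.0002
t 3.3 tip unit mm [-111.4    2.4  123.5] x yaw unit -91.2 down [-0.006  0.01  -1.   ] F [-0.8 -1.4  1.9] M [-0.16  0.1   0.03] open 0.00024396214369904194 q1,6 [  4.9 110. ]
need tool cm [ 0.25  1.35 -0.04]
```

Contact, with a force of about 2 N as expected. I'll keep pushing, gently near the stop.

```bash
python3 -m creep '[[[1,0.1,0.9,-0.1,0,0,0],[1,0.1,0.9,-0.1,0,0,0],[1,0,0.9,-0.1,0,0,0],[1,0,0.9,-0.1,0,0,0],[1,0,0.7,0,0,0,0],[1,0,0.4,0,0,0,0],[1,0,0.4,0,0,0,0],[1,0,0.4,0,0,0,0]]]' 10; python3 s.py -118 0 78
```

```text
t: 4.1
tool_pos: [0.4925, 0.0982, 0.0889]
orientation: [-1.073, 1.411, -1.39]
force: [-23.1, -2.7, 42.0]
opening: 0.0005
t 4.1 tip unit mm [-116.4    1.3   77.9] x yaw unit -91.2 down [-0.008  0.009 -1.   ] F [-23.1  -2.7  42. ] M [-0.47  4.25  0.02] open 0.000546847301069926 q1,6 [  5.  109.9]
need tool cm [ 0.14 -0.01 -0.16]
```

```bash
python3 -m creep '[[[1,0,-2,0,0,0,0],[1,0,-3,0,0,0,0],[1,0,-3,0,0,0,0],[0.68,0,0,4,0,0,0],[0.68,0.1,0,3.8,0,0,0],[0.68,0,0,0,0,-8.5,0],[0.68,0,0,0,0,-8.5,0],[0.68,0,0,0,0,-8.5,0]]]' 10
python3 -m creep '[[[0.68,0,0,0,0,-8.5,0],[0.68,0,0,0,0,-8.5,0],[0.68,0,0,0,0,-8.5,0],[0.68,0,0,0,0,-8.5,0],[0.68,0,0,0,0,-8.5,0],[0.68,0,0,0,0,-8.5,0],[0.68,0,0,0,0,-8.5,0],[0.68,0,0,0,0,-1,0]]]' 10; python3 s.py -40 0 120
python3 - <<'E'
from u import *
c=cam("top");save(c,"top1.png")
try: measure(c)
except Exception as e: print(e)
c=cam("side");cv2.imwrite("pics/side1.png",cv2.resize(c["frame"][120:330,150:430,::-1],None,fx=2.8,fy=2.8))
E
```

```text
t: 4.9
tool_pos: [0.5717, 0.0747, 0.1692]
orientation: [-1.291, 1.076, -1.058]
force: [-0.1, 0.1, -0.6]
opening: 0.0296
t: 5.7
tool_pos: [0.5708, 0.0737, 0.1615]
orientation: [-1.552, 0.253, -0.231]
force: [-0.1, 0.4, 0.2]
opening: 0.0297
t 5.7 tip unit mm [-34.5  -3.6 150.5] x yaw unit -3.8 down [-0.013  0.008 -1.   ] F [-0.1  0.4  0.2] M [-0.03 -0.06 -0.01] open 0.029717308095208853 q1,6 [ 2.  19.6]
need tool cm [-0.53  3.06  0.31]
expected non-empty vector for x
```

View pics/side1.png

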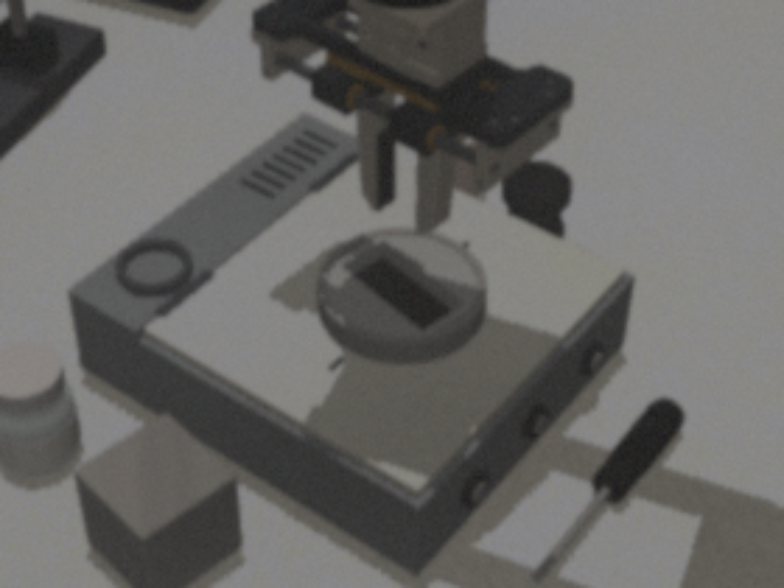

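The cover is shut. In the crop the slot is at (405,292) and still front to back, and the fingers stand above it, lined up along it. I'm centring and going down into it.

```bash
python3 -m creep '[[[0.68,-0.5,0,0.3,0,0,0],[0.68,0,2,0,0,2,0],[0.68,0,2,0,0,0,0],[0.68,0,0,0,0,0,0],[0.68,0,0,0,0,0,0],[0.68,0,0,0,0,0,0],[0.68,0,0,0,0,0,0],[0.68,0,0,0,0,0,0]]]' 10; python3 s.py -40 0 86
python3 - <<'E'
from u import *
c=cam("side");W=pts(c);U=(W-O)@Ru*1000;v,u=np.mgrid[:420,:560]
s=(np.hypot(U[...,0]+40,U[...,1])<42)&(U[...,2]<89)&(U[...,2]>72)
g=c["frame"].mean(-1);P=U[s&(g<60)];print(len(P),np.median(P,0),cv2.minAreaRect(P[:,:2].astype(np.float32)))
a=U[(g>60)&(abs(U[...,1])<110)&(U[...,0]<-110)&(U[...,0]>-135)&(U[...,2]>60)];print("front strip z",np.median(a[:,2]))
cv2.imwrite("pics/side2.png",cv2.resize(c["frame"][150:270,220:380,::-1],None,fx=5,fy=5))
E
```

```text
t: 6.6
tool_pos: [0.5675, 0.08, 0.1242]
orientation: [-1.545, 0.295, -0.28]
force: [0.5, -0.3, -0.8]
opening: 0.0296
t 6.6 tip unit mm [-39.2   1.7 113.2] x yaw unit -7.1 down [-0.008  0.008 -1.   ] F [ 0.5 -0.3 -0.8] M [ 0.01 -0.06  0.02] open 0.029618927607588157 q1,6 [ 2.6 23.5]
need tool cm [-0.03  2.72 -0.19]
405 [-33.45913057  -5.46880427  79.55713073] ((-33.423622131347656, -4.690080642700195), (31.24675941467285, 68.18702697753906), 77.31975555419922)
front strip z 76.8481947446441
```

View pics/side2.png

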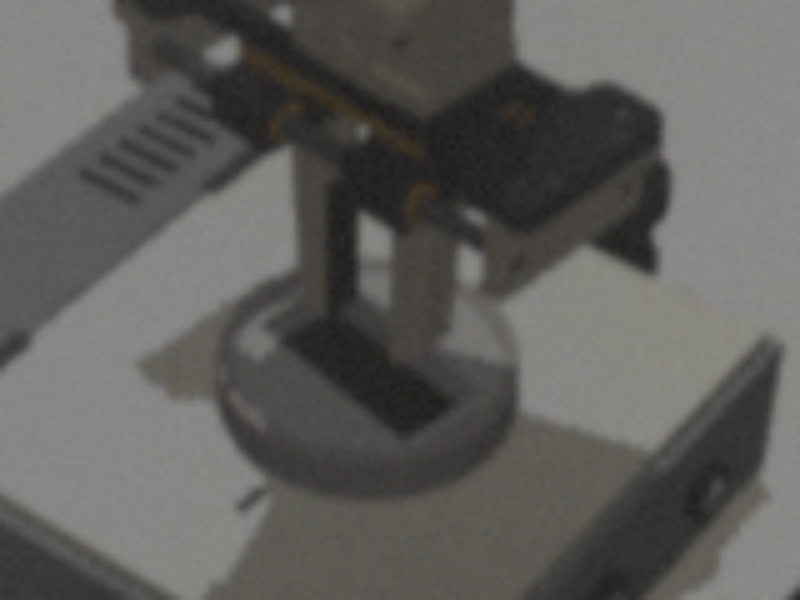

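The slot runs from about (300,335) to (430,425) in the crop, with the fingers over its centre line and the cover flush. I'm descending.

```bash
python3 -m creep '[[[0.68,0,0.8,-0.2,0,1,0],[0.68,0,0.8,0,0,0,0],[0.68,0,0.5,0,0,0,0],[0.68,0,0.5,0,0,0,0],[0.68,0,0.4,0,0,0,0],[0.68,0,0.3,0,0,0,0],[0.68,0,0,0,0,0,0],[0.68,0,0,0,0,0,0]]]' 10; python3 s.py -40 0 85
```

```text
t: 7.45
tool_pos: [0.5681, 0.0781, 0.0931]
orientation: [-1.542, 0.307, -0.298]
force: [0.9, -0.2, -0.1]
opening: 0.0298
t 7.45 tip unit mm [-38.1   0.1  82.1] x yaw unit -8.2 down [-0.005  0.008 -1.   ] F [ 0.9 -0.2 -0.1] M [-0.1  -0.07 -0.03] open 0.029778987364096555 q1,6 [ 2.4 24.4]
need tool cm [-0.19 -0.28 -0.03]
```

```bash
python3 -m creep '[[[0.68,-0.2,-0.3,0,0,4,0],[0.68,0,0,0,0,8,0],[0.68,0,-0.05,0,0,8,0],[0.68,0,-0.05,0,0,8,0],[0.68,0,-0.05,0,0,8,0],[0.68,0,-0.05,0,0,8,0],[0.68,0,-0.05,0,0,8,0],[0.68,0,-0.05,0,0,8,0]]]' 10; python3 s.py -40 0 85
```

```text
t: 8.25
tool_pos: [0.5682, 0.0809, 0.096]
orientation: [-1.246, 1.14, -1.127]
force: [3.4, 0.0, -2.0]
opening: 0.0298
t 8.25 tip unit mm [-38.6   2.8  85. ] x yaw unit -70.3 down [-0.     0.011 -1.   ] F [ 3.4  0.  -2. ] M [ 0.1  -0.47  0.17] open 0.029808485204189068 q1,6 [ 2.6 86.6]
need tool cm [ 0.21  0.   -0.23]
```

```bash
python3 -m creep '[[[0.68,0.2,0,-0.2,0,8,0],[0.68,0,-0.05,0,0,8,0],[0.68,0,-0.05,0,0,8,0],[0.68,0,-0.05,0,0,8,0],[0.68,0,-0.05,0,0,5,0],[0.68,0,0,0,0,5,0],[0.68,0,0,0,0,4,0],[0.68,0,0,0,0,4,0]]]' 10; python3 s.py -40 0 85
```

```text
t: 9.05
tool_pos: [0.5703, 0.0807, 0.096]
orientation: [-0.703, 1.775, -1.759]
force: [-2.2, -1.7, 5.5]
opening: 0.0311
t 9.05 tip unit mm [-36.5   3.2  85. ] x yaw unit -122.0 down [ 0.008  0.012 -1.   ] F [-2.2 -1.7  5.5] M [-0.02  0.13  6.23] open 0.031130607929137227 q1,6 [  2.5 138.2]
need tool cm [ 0.45 -0.01 -0.13]
```

A moment of 6 Nm shows the stop is reached. I'm untwisting to neutral and lifting out.

```bash
python3 -m creep '[[[0.68,0,0,0,0,-5,0],[0.68,0,0,0,0,-8,0],[0.68,0,0,0,0,-8,0],[0.68,0.3,0,0,0,-5,0],[0.68,0,0,0,0,0,0],[0.68,0,-1,0,0,0,0],[0.68,0,-2,0,0,0,0],[0.68,0,-4,0,0,0,0]]]' 10; python3 s.py -40 0 85
python3 -m creep '[[[0.68,0,-4,0,0,0,0],[0.68,4.5,0,0,0,0,0],[0.68,4.8,0,0,0,0,0],[0.68,4.8,0,0,0,0,0],[0.68,4.8,0,0,0,0,0],[0.68,4.8,0,0,0,0,0],[0.68,4.8,0,0,0,0,0],[0.68,0,0,0,0,0,0]]]' 10; python3 s.py
python3 - <<'E'
from u import *
c=cam("top");save(c,"top3.png");measure(c)
c0=dict(np.load("top0.npz"))
for n,(a,b) in dict(jar=(204,147),cube=(187,195),gauge=(175,243),core=(363,213),barrel=(346,249),driver=(250,303),ring=(250,156)).items():
    f=lambda k:cv2.cvtColor(k["frame"],cv2.COLOR_RGB2GRAY).astype(np.float32)[b-20:b+20,a-22:a+22]
    print(n,np.round(cv2.phaseCorrelate(f(c0),f(c),cv2.createHanningWindow((44,40),cv2.CV_32F)),2).tolist() if 0 else cv2.phaseCorrelate(f(c0),f(c)))
cv2.imwrite("pics/top3c.png",cv2.resize(c["frame"][120:330,150:430,::-1],None,fx=2.8,fy=2.8))
E
```

```text
t: 9.85
tool_pos: [0.5631, 0.0781, 0.159]
orientation: [-1.029, 1.464, -1.441]
force: [0.3, -0.2, 0.3]
opening: 0.0298
t 9.85 tip unit mm [-43.   -1.1 148. ] x yaw unit -95.4 down [-0.007  0.012 -1.   ] F [ 0.3 -0.2  0.3] M [0.06 0.02 0.  ] open 0.029847139913110637 q1,6 [  2.3 111.5]
need tool cm [-0.09  6.3   0.35]
t: 10.65
tool_pos: [0.4692, -0.1986, 0.2122]
orientation: [-1.004, 1.46, -1.462]
force: [-0.2, 0.4, 0.5]
opening: 0.0296
t 10.65 tip unit mm [ -67.3 -292.3  201.2] x yaw unit -96.3 down [ 0.014  0.008 -1.   ] F [-0.2  0.4  0.5] M [ 0.08 -0.    0.03] open 0.029599552767596606 q1,6 [-29.3  80.9]
n 3362 tilt 0.001928616024368343 z at hinge 0.07834495987557466
collar ((-119.19632720947266, 0.25238263607025146), 55.57170104980469)
floor h 0.011470695160990651
slot (want -120,0) ((-118.62065124511719, 0.9182968139648438), (80.17620849609375, 38.09324264526367), 89.62847137451172) mean [-118.62831     0.818828] cam rad 1.570031537550882
jar ((0.5037939493009169, -0.017970717299686356), 0.9403440719180637)
cube ((0.5759329036481518, 0.10846158626106117), 1.0181469056341383)
gauge ((0.4785473601269139, 0.0124605350701259), 0.9834368945492639)
core ((0.4575946327818663, 0.030342291159062285), 0.9717668983340263)
barrel ((0.4518760661082304, 0.07669844367050516), 0.9623796923955281)
driver ((0.47117478782186595, 0.017982693711314113), 1.0536733598179286)
ring ((0.3880414685207434, 0.4596611784177824), 0.9976381505860222)
```

View pics/top3c.png

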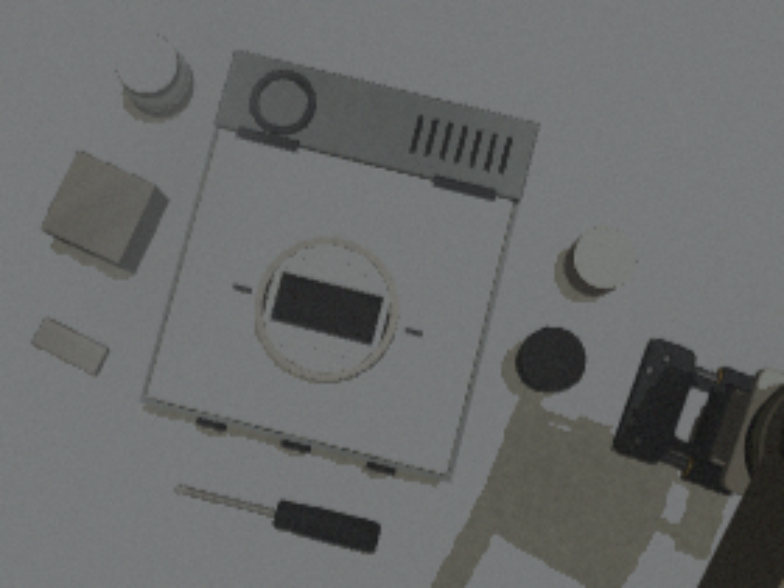

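The slot (327,308) is in line with the two dark bars (241,288) and (414,332). Cover and fastener measure 0.002 and 1.570 rad, the bystanders haven't moved, and the hand is clear on the right.

```bash
python3 -c "
from plant import robot
print(robot.close_job())"
```

```text
the job is handed in; nothing more can be done
None
```

The cover is shut and locked, and I handed the job in at about 10.7 s. I pushed the cover down with shut fingertips, peaking at 42 N vertical at the stop. Then I stood fingers spread to 30 mm in the slot and twisted the fastener clockwise until the moment rose to 6 Nm at the stop. Finally I untwisted, lifted out and moved the hand clear.

My last checks, from the top camera:
- **Cover:** 0.002 rad, so shut.
- **Fastener:** 1.570 rad, so locked, with the slot in line with the dark bars.
- **Bystanders:** all within about 1 pixel of where they started. That is a few millimetres at most.
- **Hand:** well clear of everything, with the force reading near zero.

One measurement disagreed on the way. A side-view estimate of the slot centre was about 8 mm off, which I put down to the finger and slot wall hiding part of it. I went with the top-view estimate instead, and the fingers entered without touching. No final check failed.

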